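# Turn the revolving stamp rack on to its next click stop and put the stamp away

## Robot

A 6-joint arm with a two-finger parallel gripper is mounted at the origin on the work surface. World frame = base frame: x ahead of the robot, y to its left, z up, the work surface at z = 0. Lengths are in m, angles in degrees, forces in N, time in s.
With the tool pointing down it reaches from about 0.325 to 0.775 m from the base axis. Payload 5.5 kg.
Tool frame: the origin (TCP) lies at the centre of the arm's flange, where the gripper is bolted on; the fingertips stand 182 mm ahead of it and the grasp point (between the pads) lies 163 mm ahead of it; z points along the fingers, y is the line along which they close (so a half turn about z gives the same grasp; the last joint's range is limited). The gripper opens to 88 mm and grips with 3 to 60 N. Pads are 20 mm wide; open, the fingers measure 115 mm over their backs; the gripper's body (75 mm by 178 mm) begins 61 mm behind the grasp point.
Start: joints at [69.689, 5.22, 70.514, -0, 104.267, -3.249], TCP at [0.176, 0.574, 0.405] pointing down, gripper open.
Joint ranges: [-164.24, 164.24], [-49.07, 125.15], [9.68, 141.18], [-86.29, 266.29], [3.28, 154.24], [-151.56, 151.56]. Speed limits (degrees/s): [147.25, 147.25, 172.46, 180, 180, 180].

## Interface

Orientations are given as [roll, pitch, yaw] about the fixed x, y, z axes, in that order (R = Rz(yaw) Ry(pitch) Rx(roll)).
In Python, from station import r gives the robot as it stands. The module is installed in compiled form; this text tells all that it offers. Calls block until the motion is done:
- r.reach(position, orientation): joint-space move of the TCP to a pose.
- r.servo_line(position, rotation=None, speed=0.15): straight line of the TCP; rotation=None keeps the orientation; speed is the mean speed in m/s.
- r.move_joints(angles): joint-space move.
- r.let_go() and r.grab(squeeze=None): open the fingers fully, or close them until they stop; squeeze is the grip in N (None keeps the last).
- r.wait(seconds).
- r.inverse_kinematics(position, orientation): joint angles nearest the present ones, or None.
- r.sense(): the state.
- r.snapshot(name): name is "scene" or "top" or "wrist"; returns a dict with "frame" (420x560x3 uint8, red, green, blue), "fx", "fy", "cx", "cy" (pixels), "R" (3x3) and "t" (3): a world point X has camera coordinates R X + t. Camera axes: x right, y down, z forward; pixel columns grow to the right and rows downward; lengths in m; the calibration is good to about 2 mm. A picture is of the moment at which its call begins. There is no depth.
A pose or a line that the arm cannot do raises r.IKError and nothing moves.
- r.hand_in(): hands the job in; it is judged then, once.
The state is a dict: "clock": time; "joints": joint angles; "joint_vel": joint speeds; "joint_torque": joint torques, N m; "tcp_pos": TCP position; "orientation": TCP orientation; "contact_force": force on the tool from outside, world axes, zero at the start; "torque": the same for the moment, N m; "opening": finger opening in m; "gripper_force": force on a finger pad.
Only numpy, scipy, OpenCV 4.12 (cv2) and the standard library are available. Lean on these libraries where they do the work, as an engineer would, in place of code of your own. Each camera call takes 0.05 s, during which the arm holds its last target. There are 200 camera calls.

## Task

The revolving stamp rack has been left between two clicks. Push its finger post gently round, counter-clockwise seen from above, until it drops into the next click stop, and do not force it on past that stop. Then gently stand the loose hand stamp upright and fully down in the rack's empty cup, leaving the rack in its click stop and the tape roll, ink-pad tin and glass jar where they are.

Things in the scene. Friction and masses are not known exactly. Their poses are not given: they have to be found in the camera images.
- rack: Revolving stamp rack, fixed to the desk: round wooden base 230 mm across, 18 mm high, and on it a turning plate 214 mm across with a steel finger post and six white cups (48 mm across, centres 62 mm from the axis, 60 degrees apart); five hold stamps, fixed, tops 102 mm above the desk. Origin on the turning axis at desk level; it does not turn with the plate.
- turn (a joint): Angle of the plate, rad, growing counter-clockwise from above. Starts between -0.68 and -0.4, stays where left (drag about 1 N at the post). The next click stop lies anywhere from -0.25 to +0.25, new each time (the pin bracket is adjustable): feel for it. The plate runs freely, then the pin drops in and it stops dead; about 17 N at the post would force it on past.
- pin (a joint): Height of the spring click pin, m: about 0.0024 while its roller rides on the plate's steel rim, about -0.0005 when dropped into a notch (one every 60 degrees). It stands in a bracket at the rack's far left, +46 to +74 degrees from the rack's x axis, its head 95 mm above the desk, the bracket reaching 132 mm from the axis. Not to be touched.
- post (a point): Finger post for pushing the plate: upright steel rod 12 mm in diameter, 95 mm from the turning axis, 34 to 85 mm above the desk (the rim at its foot is 38 mm high). Point on its centre line 62 mm above the desk. At -90 degrees from the rack's x axis when joint turn is 0.
- cup (a point): Centre of the mouth of the one empty cup, 56 mm above the desk: inner diameter 40 mm, 20 mm deep, wall 4 mm. It turns with the plate and comes to about the front of the rack (its -x side) at the click stop.
- cup_floor (a point): Centre of the empty cup's inner floor, 36 mm above the desk.
- stamp_mid (a point): The loose hand stamp, standing upright on the desk: black round foot 34 mm across and 24 mm high, thin brass neck, round wooden handle 26 mm across from 36 to 66 mm above its underside. About 70 g. Point on its axis 33 mm above its underside; z points up along the handle.
- tape: Bystander: roll of clear tape lying flat, 54 mm across, 18 mm high. Origin at the centre of its underside.
- tin: Bystander: flat ink-pad tin, 100 x 70 x 21 mm. Origin at the centre of its underside.
- jar: Bystander: small glass jar with wooden lid, 56 mm across, 65 mm high. Origin at the centre of its underside.
Things that resemble listed ones, but are neither listed nor needed, are in the scene too. What is shaped like the part that bears stamp_mid but red is not meant. Leave any pink look-alike of the part that bears pin alone.

How it is judged:
By the outcome, as a careful person would: the job done as asked, in the order asked, and still so for the second after the job is handed in, with the robot touching nothing.
It also fails if it takes over 72 s, if anything falls off the work surface, if the arm or the gripper's body presses on something with over 40 N, if the wrist force passes 120 N, or if a joint passes its speed limit or range.

## Working session

There is one attempt and no reset: what is moved stays moved. The work goes in short steps, each a Python script; the robot and the scene stay as the last script left them, time stands still between calls to the robot, and variables do not carry over. Pictures are saved under pics/ and viewed, at most 10 in all, crops included, and the job is handed in when it is done.

```bash
mkdir -p pics; python3 - <<'E'
from station import r
import cv2,pickle
D={}
for n in ("scene","top"):
    s=r.snapshot(n);D[n]=s
    print(n,s["fx"],s["fy"],s["cx"],s["cy"],s["R"],s["t"])
    cv2.imwrite(f"pics/{n}0.png",cv2.resize(s["frame"][:,:,::-1],(800,600),interpolation=cv2.INTER_CUBIC))
pickle.dump(D,open("d0.pkl","wb"))
print(r.sense())
E
```

```text
scene 454.9941029677611 454.9941029677611 273.74314200856566 213.16554912561642 [[ 0.06464693  0.99777954  0.01602381]
 [ 0.71504249 -0.03511548 -0.6981985 ]
 [-0.69608549  0.0565941  -0.71572487]] [-0.05355729 -0.31907596  1.4827582 ]
top 514.1333294424314 514.1333294424314 281.44249828518787 201.57957415581242 [[-0.02286723 -0.99967187 -0.01154337]
 [-0.99185397  0.02413264 -0.12507324]
 [ 0.12531078  0.00858926 -0.99208036]] [0.01140078 0.5361052  1.27315287]
{'clock': 0.1, 'joints': array([ 6.96882977e+01,  5.25851443e+00,  7.05760600e+01, -8.89797065e-04,
        1.04269617e+02, -3.25017765e+00]), 'joint_vel': array([-0.07621167, -0.11398133, -0.09104203,  0.01124495, -0.01370815,
       -0.01266221]), 'joint_torque': array([ 1.85855781e-03, -4.47856557e+01, -4.07569063e+01,  6.99308747e-02,
        2.84507149e-02, -1.02221941e-04]), 'tcp_pos': array([0.17607203, 0.57362548, 0.40361197]), 'orientation': array([-1.79895927e+02, -5.04586611e-03,  1.62938252e+02]), 'contact_force': array([0.11812209, 0.50156891, 0.17418702]), 'torque': array([-0.03005858, -0.01679275, -0.04503748]), 'gripper_force': 0.0, 'opening': 0.08807491535127492}
```

View pics/top0.png

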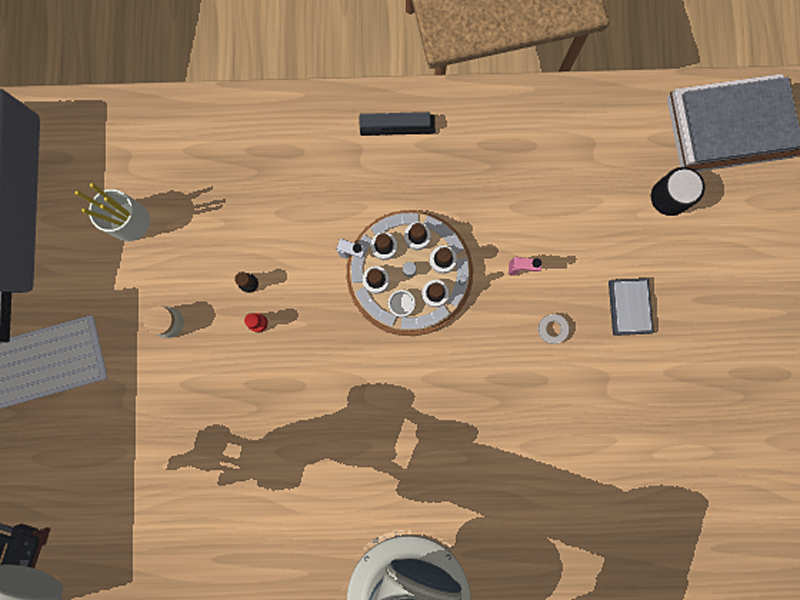

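View pics/scene0.png

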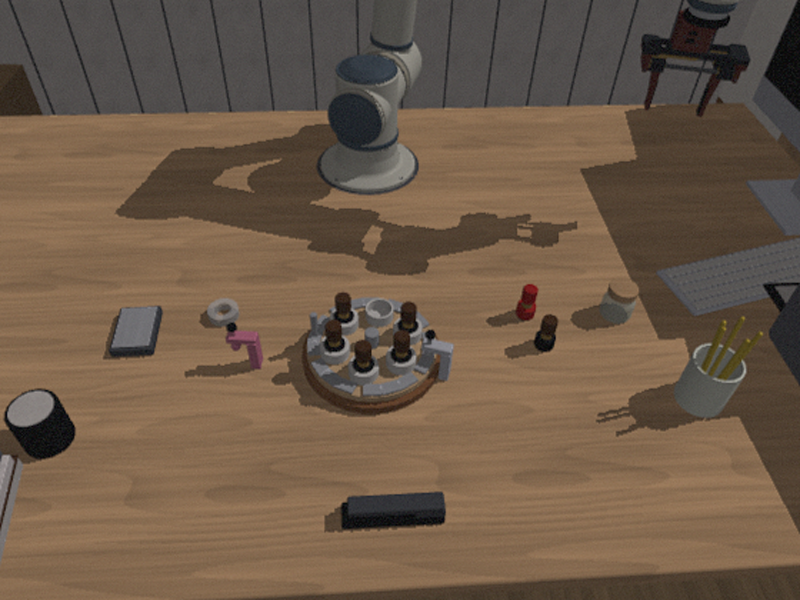

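Top view (800x600): candidates for the loose stamp are the black/brown one at (247,282), the red one at (256,322), which is the wrong one, and the five fixed stamps on the rack. The post is at about (461,280). The real bracket is at (350,248) and the pink look-alike at (525,265). The empty cup is at (402,303). I choose the stamp at (247,282) and check it in a close crop.

```bash
cat >h.py <<'E'
import numpy as np,cv2
def px2w(s,u,v,z):
    d=s["R"].T@np.array([(u-s["cx"])/s["fx"],(v-s["cy"])/s["fy"],1]); c=-s["R"].T@s["t"]
    return c+d*(z-c[2])/d[2]
def w2px(s,X):
    p=s["R"]@np.array(X)+s["t"]; return np.array([s["fx"]*p[0]/p[2]+s["cx"],s["fy"]*p[1]/p[2]+s["cy"]])
def crop(s,u0,v0,u1,v1,k,fn):
    im=cv2.resize(s["frame"][v0:v1,u0:u1,::-1],None,fx=k,fy=k,interpolation=cv2.INTER_CUBIC);cv2.imwrite(fn,im)
E
python3 - <<'E'
from h import *
import pickle
D=pickle.load(open("d0.pkl","rb"));s=D["top"]
crop(s,160,140,340,240,4.4,"pics/c1.png")
f=lambda u,v,z:px2w(s,u*.7,v*.7,z).round(3)
print("rack",f(410,269,.035),"hub",f(409,268,.05),"post",f(461,279,.085),"stamp",f(245,281,.06),"cup",f(402,303,.056),"pinhead",f(357,247,.095),"red",f(256,322,.06),"tape",f(554,328,.01),"tin",f(632,306,.02),"jar",f(160,320,.06),"pink",f(525,265,.05))
E
```

```text
rack [ 0.57  -0.016  0.035] hub [ 0.569 -0.014  0.05 ] post [ 0.543 -0.103  0.085] stamp [0.552 0.273 0.06 ] cup [ 0.507 -0.001  0.056] pinhead [0.601 0.074 0.095] red [0.48  0.254 0.06 ] tape [ 0.46  -0.272  0.01 ] tin [ 0.496 -0.411  0.02 ] jar [0.487 0.421 0.06 ] pink [ 0.57  -0.219  0.05 ]
```

View pics/c1.png

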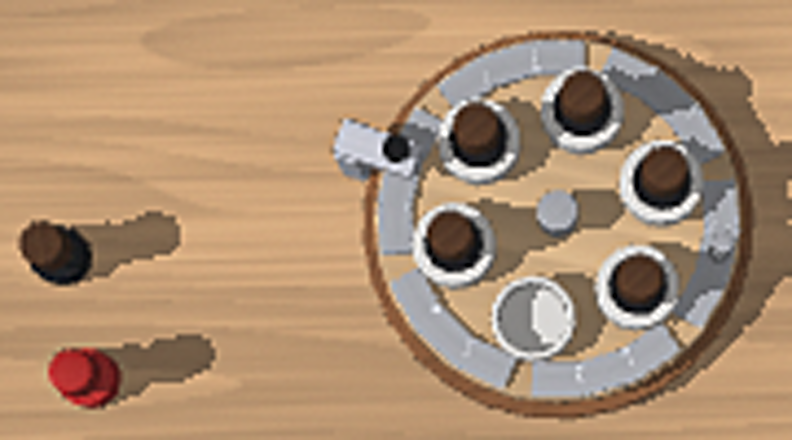

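The crop confirms the loose black/brown stamp at crop pixel (55,250), with the red one apart at (85,378). The empty cup is at (533,318) and the post near (718,235). The rack dimensions check out: post radius 92 mm against 95, cup radius 64 mm against 62, stamp within reach. Next is a close look from the wrist camera.

```bash
python3 - <<'E'
from station import r
from h import *
import pickle
r.grab(5)
r.reach([.48,-.05,.42],[180,0,90])
s=r.snapshot("wrist");pickle.dump(s,open("w1.pkl","wb"))
cv2.imwrite("pics/w1.png",cv2.resize(s["frame"][:,:,::-1],(800,600),interpolation=cv2.INTER_CUBIC))
print(r.sense()["clock"],r.sense()["opening"],-s["R"].T@s["t"],s["R"],s["fx"],r.sense()["tcp_pos"],r.sense()["joints"])
E
```

```text
3.9583 0.00020078462728812793 [0.47991015 0.02990912 0.39919894] [[ 9.99999270e-01  1.19065082e-03 -2.06908025e-04]
 [ 1.20019592e-03 -9.58437048e-01  2.85301567e-01]
 [ 1.41386230e-04 -2.85301607e-01 -9.58437777e-01]] 353.0232501447268 [ 0.48014375 -0.04936198  0.41995405] [-9.91217578e+00 -1.26253420e+01  8.60444825e+01  9.30875832e-03
  1.06585647e+02 -9.98566929e+00]
```

View pics/w1.png

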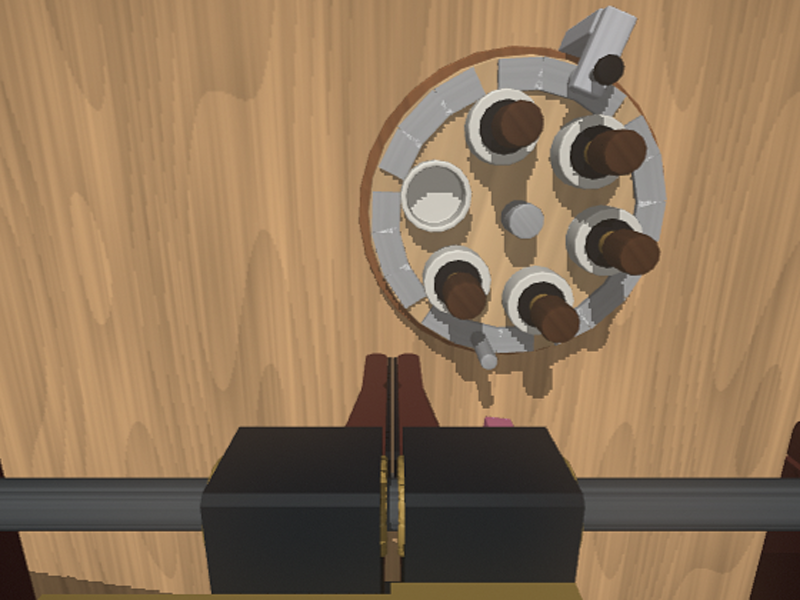

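The wrist view shows the post top at (488,361), the empty cup's mouth centred at (436,196), the hub top at (524,221) and the pin head at (608,70). A notch gap sits just clockwise of the pin, to its right at about (630,110).

```bash
python3 - <<'E'
from h import *
import pickle
s=pickle.load(open("w1.pkl","rb"));f=lambda u,v,z:px2w(s,u*.7,v*.7,z)
P=f(488,361,.085);C=f(436,196,.056);B=[f(510,46,.018),f(665,200,.018),f(360,200,.018)]
print("post",P,"postbase",f(479,338,.038),"cup",C,"pin",f(608,70,.095),B)
# axis from all 6 cup mouths (fit circle)
cups=np.array([f(u,v,.056)[:2] for u,v in [(436,196),(504,126),(592,151),(603,242),(538,300),(457,282)]])
ax=cups.mean(0);print("axis",ax,np.linalg.norm(cups-ax,axis=1),np.degrees(np.arctan2(*(cups-ax).T[::-1])))
for p in (P,C,f(608,70,.095)): d=p[:2]-ax;print(np.linalg.norm(d),np.degrees(np.arctan2(d[1],d[0])))
# notch gap centres on rim z=.038
for u,v in [(488,78),(388,183),(630,108),(425,310)]:
  d=f(u,v,.038)[:2]-ax;print("notch",np.linalg.norm(d),np.degrees(np.arctan2(d[1],d[0])))
E
```

```text
post [ 0.54486998 -0.10604054  0.085     ] postbase [ 0.54665253 -0.10737165  0.038     ] cup [0.50945152 0.00074479 0.056     ] pin [0.59956773 0.07275811 0.095     ] [array([0.56080668, 0.09863534, 0.018     ]), array([ 0.68325772, -0.00520434,  0.018     ]), array([ 0.45622074, -0.00547902,  0.018     ])]
axis [ 0.56772392 -0.01414916] [0.06014568 0.06126027 0.06124532 0.0593362  0.05974256 0.06112579] [ 165.6626088   104.81462782   45.74397907  -15.63157722  -74.44385641
 -133.36073811]
0.09469069264952519 -103.96644553820272
0.06014568239968131 165.66260879607097
0.09255756357328414 69.87659223648583
notch 0.0932379097994885 105.1620573805704
notch 0.0931930851259738 166.1867197246241
notch 0.10144057023417682 44.85047328104731
notch 0.09464676351271366 -131.55447199708766
```

```bash
cat >push.py <<'E'
from station import r
from h import *
ax=np.array([.5685,-.0145]);R=.100;Z=.247
def pose(phi,z=Z):
    a=np.radians(phi);return [*(ax+R*np.array([np.cos(a),np.sin(a)])),z],[180,0,phi+180]
def ft(phi,f): a=np.radians(phi);return f@np.array([-np.sin(a),np.cos(a),0])
phi=-132.
r.reach(*pose(phi,.32)); p,o=pose(phi); r.servo_line(p,o,.08); r.wait(.3)
b=r.sense()["contact_force"]; print("base",b,r.sense()["clock"])
log=[]; stop=False
while phi<-62:
    phi+= 1.0 if phi<-122 else (.7 if phi<-108 else .35)
    p,o=pose(phi); r.servo_line(p,o,.02)
    q=r.sense(); f=ft(phi,q["contact_force"]-b); d=q["tcp_pos"][:2]-ax
    log.append((round(phi,2),round(np.degrees(np.arctan2(d[1],d[0])),2),round(f,2)))
    if f<-4.5:
        r.wait(.15); q=r.sense(); f2=ft(phi,q["contact_force"]-b); log.append(("chk",round(f2,2)))
        if f2<-4.5: stop=True;break
print(stop,q["clock"],[l for l in log][::3][:-8],log[-24:])
E
python3 push.py
```

```text
base [-0.5076452   0.51612448  0.04312967] 6.0083
True 28.1583 [(-131.0, np.float64(-130.97), np.float64(0.57)), (-128.0, np.float64(-127.99), np.float64(1.05)), (-125.0, np.float64(-124.99), np.float64(0.69)), (-122.0, np.float64(-122.0), np.float64(0.33)), (-119.9, np.float64(-119.87), np.float64(1.21)), (-117.8, np.float64(-117.77), np.float64(0.62)), (-115.7, np.float64(-115.67), np.float64(1.52)), (-113.6, np.float64(-113.57), np.float64(1.19)), (-111.5, np.float64(-111.49), np.float64(-1.02)), (-109.4, np.float64(-109.35), np.float64(-1.81)), (-107.65, np.float64(-107.63), np.float64(-1.2)), (-106.6, np.float64(-106.57), np.float64(-0.59)), (-105.55, np.float64(-105.53), np.float64(-1.02)), (-104.5, np.float64(-104.45), np.float64(-0.18)), (-103.45, np.float64(-103.41), np.float64(-0.73)), (-102.4, np.float64(-102.36), np.float64(0.27)), (-101.35, np.float64(-101.32), np.float64(-1.08)), (-100.3, np.float64(-100.26), np.float64(-0.51)), (-99.25, np.float64(-99.21), np.float64(-0.13)), (-98.2, np.float64(-98.16), np.float64(-0.24)), (-97.15, np.float64(-97.11), np.float64(0.23))
[... 474 characters left out ...]
)), (-92.25, np.float64(-92.24), np.float64(1.06)), (-91.9, np.float64(-91.89), np.float64(0.23)), (-91.55, np.float64(-91.53), np.float64(0.62)), (-91.2, np.float64(-91.19), np.float64(0.24)), (-90.85, np.float64(-90.83), np.float64(0.3)), (-90.5, np.float64(-90.48), np.float64(-0.05)), (-90.15, np.float64(-90.13), np.float64(0.94)), (-89.8, np.float64(-89.79), np.float64(0.57)), (-89.45, np.float64(-89.44), np.float64(1.13)), (-89.1, np.float64(-89.08), np.float64(0.22)), (-88.75, np.float64(-88.77), np.float64(-0.04)), (-88.4, np.float64(-88.48), np.float64(-2.29)), (-88.05, np.float64(-88.17), np.float64(-4.33)), (-87.7, np.float64(-87.89), np.float64(-5.85)), ('chk', np.float64(-5.42))]
```

The stop came at 24° of plate travel, matching the camera's pin/notch estimate, with a clear force rise to about 5.5 N. Now I back off and take looks at the cup and the stamp.

```bash
python3 - <<'E'
from station import r
from h import *
import pickle,math
ax=np.array([.5685,-.0145]);a=math.radians(-96)
r.servo_line([*(ax+.101*np.array([math.cos(a),math.sin(a)])),.247],None,.08)
p=r.sense()["tcp_pos"]; r.servo_line([p[0],p[1],.32],None,.2)
r.let_go()
r.reach([.49,-.05,.38],[180,0,90]); s1=r.snapshot("wrist")
r.reach([.575,.273,.33],[180,0,180]); s2=r.snapshot("wrist")
pickle.dump((s1,s2),open("w2.pkl","wb"))
im=np.hstack([cv2.resize(s["frame"][0:300,130:430,::-1] if i==0 else s["frame"][0:300,130:430,::-1],(400,400),interpolation=cv2.INTER_CUBIC) for i,s in enumerate((s1,s2))])
cv2.imwrite("pics/w2.png",im)
print(r.sense()["clock"],r.sense()["joints"])
for s,X in((s1,[.507,-.025,.056]),(s2,[.552,.273,.066])): print(w2px(s,X), (w2px(s,X)-[130,0])*4/3)
E
```

```text
32.2833 [ 2.22209718e+01  1.07185264e+01  7.20597909e+01 -2.53404982e-02
  9.72237581e+01 -6.76294061e+01]
[293.47041209 170.4491345 ] [217.96054945 227.26551266]
[274.69353217 187.15885763] [192.92470955 249.5451435 ]
```

View pics/w2.png

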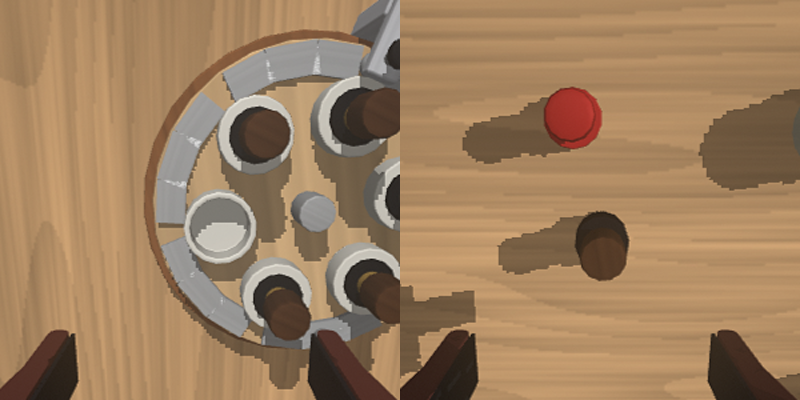

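Left half: the cup mouth is centred at (220,227), with the plate in its new position. Right half: the handle top is centred at about (603,257) and the foot at about (602,237); the red look-alike is at (572,117).

```bash
python3 - <<'E'
from h import *
import pickle
s1,s2=pickle.load(open("w2.pkl","rb"))
C=px2w(s1,220.5*.75+130,227.5*.75,.056)
ax=np.array([.5685,-.0145]);d=C[:2]-ax
print("cup",C,np.linalg.norm(d),np.degrees(np.arctan2(d[1],d[0])))
a=np.radians(165.7+24);print("pred",ax+.062*np.array([np.cos(a),np.sin(a)]))
print("top",px2w(s2,203*.75+130,257*.75,.066),"foot",px2w(s2,202*.75+130,237*.75,.02))
# all cups in s1
cups=np.array([px2w(s1,u*.75+130,v*.75,.056)[:2] for u,v in [(220.5,227.5),(257,134),(350,116),(276,296)]])
from scipy.optimize import least_squares
m=least_squares(lambda p:np.linalg.norm(cups-p,axis=1)-.062,ax);print("axis fit",m.x,m.fun)
E
```

```text
cup [ 0.50865686 -0.02515338  0.056     ] 0.0607840120289157 -169.90584974511077
pred [ 0.50738638 -0.02494634]
top [0.55605979 0.27833545 0.066     ] foot [0.55448783 0.27870642 0.02      ]
axis fit [ 0.56964063 -0.01512796] [-0.00019766  0.00030047 -0.00097024 -0.00071822]
```

```bash
python3 - <<'E'
from station import r
from h import *
import pickle
r.servo_line([.555,.2785,.219],None,.15)
r.grab(12); q=r.sense(); print("open",q["opening"],q["gripper_force"],q["tcp_pos"])
r.servo_line([.555,.2785,.36],None,.2)
print(r.sense()["opening"])
r.reach([.508,-.025,.37],[180,0,99.7]); r.wait(.2)
s=r.snapshot("wrist");t=r.snapshot("scene");pickle.dump((s,t),open("w3.pkl","wb"))
crop(s,180,140,400,340,3.6,"pics/w3.png")
q=r.sense();print(q["clock"],q["tcp_pos"],q["orientation"],q["opening"],q["contact_force"])
for z in (.163+.0,):
  pass
p=q["tcp_pos"]
# expected px of the stamp axis at foot top (grasp 56 above underside)
for h in (0,.024,.066): print(h,(w2px(s,[p[0],p[1],p[2]-.163-.056+h])-[180,140])*3.6)
E
```

```text
open 0.025602357746064935 11.9942606985569 [0.55499574 0.27847178 0.21895064]
0.02591633932066503
36.4917 [ 0.50822608 -0.02435033  0.36986338] [-1.79987671e+02 -6.50956342e-03  9.97850112e+01] 0.025751803664291983 [ 0.60411061  1.14213305 -0.57048195]
0 [339.27581189 371.22608855]
0.024 [339.20723208 431.4141694 ]
0.066 [339.03637237 581.3667358 ]
```

View pics/w3.png

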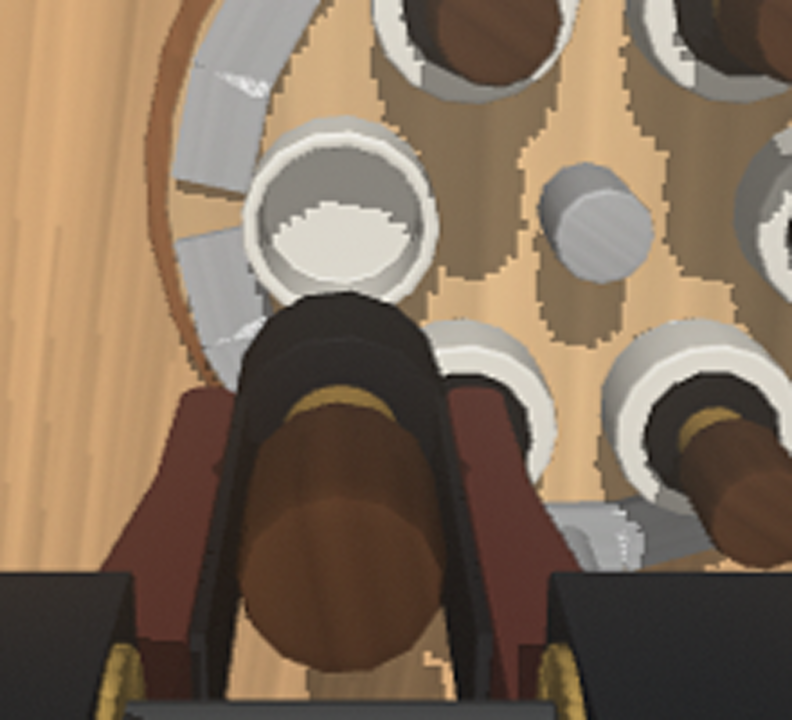

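The stamp hangs straight in the fingers: handle top centred at (342,583) against 581 predicted, foot's far bottom edge at (340,292). The cup mouth is at about (341,222), and its far rim at 131.

```bash
python3 - <<'E'
from h import *
import pickle
s,t=pickle.load(open("w3.pkl","rb"))
p=np.array([.50823,-.02435,.36986]);a=np.radians(99.8);x=np.array([np.cos(a),np.sin(a),0])
g=lambda X:(w2px(s,X)-[180,140])*3.6
for h in (0,.024): print(h,g(p+[0,0,-.219+h]+.017*x),g(p+[0,0,-.219+h]+.018*x))
w=lambda u,v,z:px2w(s,u/3.6+180,v/3.6+140,z)
print("cup",w(341,222,.056),"handletop",w(342,583,.36986-.219+.066))
# cup outer ring prediction for centre guess
for c in ([.508,-.025,.056],): print(g(np.array(c)+.024*x),g(np.array(c)-.024*x),g(np.array(c)))
E
```

```text
0 [339.33030271 274.28411539] [339.33217492 268.44084883]
0.024 [339.26670944 323.97924934] [339.2687168  317.48407256]
cup [ 0.50856543 -0.02413409  0.056     ] handletop [ 0.50860664 -0.02450664  0.21686   ]
[338.05098818 125.91298407] [338.04736072 319.83107449] [338.04913357 225.05781933]
```

```bash
python3 - <<'E'
from h import *
import pickle
s1,s2=pickle.load(open("w2.pkl","rb"))
g=lambda X:(w2px(s2,X)-[130,0])*4/3
for X in([.556,.2783,.066],[.556-.017,.2783,0],[.556-.017,.2783,.024],[.556-.017,.2783,.005],[.556-.015,.2783,0]): print(X,g(X))
# subpixel: dark foot edge column profile at far side in s2 and s (raw rows)
f=s2["frame"].astype(int).sum(2); c=int(202*.75+130); print(f[150:185,c])
s,t=pickle.load(open("w3.pkl","rb"));f=s["frame"].astype(int).sum(2);c=int(340/3.6+180);print(f[210:252,c])
E
```

```text
[0.556, 0.2783, 0.066] [202.9336054  256.89051118]
[0.539, 0.2783, 0] [200.85691965 207.67758503]
[0.539, 0.2783, 0.024] [201.54587281 213.11661078]
[0.539, 0.2783, 0.005] [200.9918331 208.7426759]
[0.541, 0.2783, 0] [200.84868106 210.73578195]
[427 416 423 428 426 421 420 417 308  99 118 115 122 137 133 131 133 131
 133 127 130 137 135 142 137 144 144 149 182 187 186 185 187 188 189]
[636 639 640 639 639 638 640 662 625 551 557 178 133 142 145 144 143 137
 138 143 138 137 137 139 160 138 141 133 138 135 134 133 133 134 130 126
 140 279 327 320 320 277]
```

```bash
python3 - <<'E'
from station import r
from h import *
import pickle
r.servo_line([.5078,-.0229,.281],None,.1); r.wait(.3)
s=r.snapshot("wrist");pickle.dump(s,open("w4.pkl","wb"))
crop(s,200,130,360,250,5,"pics/w4.png")
q=r.sense();print(q["clock"],q["tcp_pos"],q["contact_force"])
g=lambda X:(w2px(s,X)-[200,130])*5
a=np.radians(99.7);x=np.array([np.cos(a),np.sin(a),0]);c=np.array([.508,-.0252,0])
for z,rr in((.056,.020),(.056,.024),(.062,.017),(.086,.017)): print(z,rr,g(c+[0,0,z]+rr*x),g(c+[0,0,z]+rr*x+.001*x))
E
```

```text
37.8833 [ 0.50786651 -0.02292573  0.28132987] [ 0.07902769 -0.30757593  0.19846206]
0.056 0.02 [367.80951344 406.46164728] [367.804303   398.54202421]
0.056 0.024 [367.78858763 374.65542928] [367.78332097 366.65036924]
0.062 0.017 [367.76723662 445.35739326] [367.761846   437.30523892]
0.086 0.017 [367.50015103 515.85706824] [367.49368091 506.91529297]
```

View pics/w4.png

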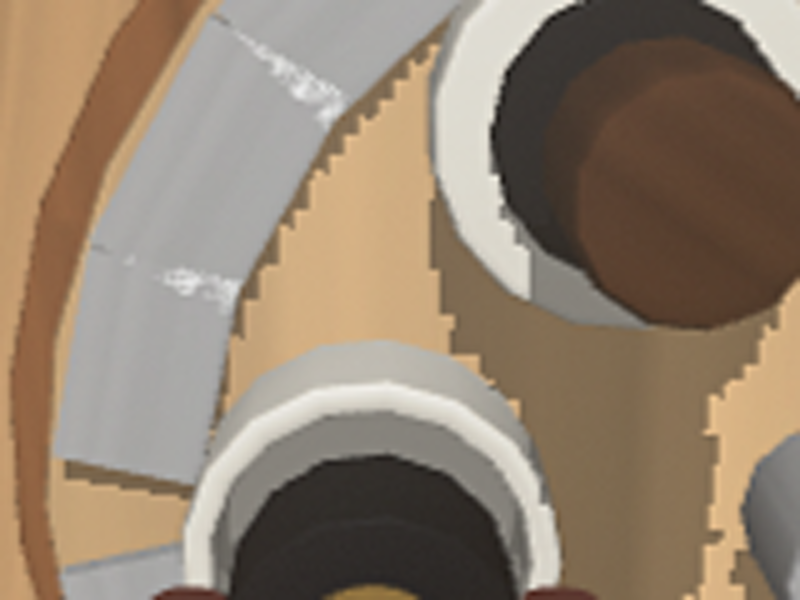

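In this view the cup's inner far edge is at row 411 and the foot's at 455, and both are centred laterally at x≈372. Compared with the prediction, the foot sits within about 0.5 mm of the cup's centre, so I lower it with a force guard.

```bash
python3 - <<'E'
from station import r
from h import *
import pickle
b=r.sense()["contact_force"]; z=.281;ok=True
while z>.2545:
    z-=.0015; r.servo_line([.5078,-.0231,z],None,.03)
    f=r.sense()["contact_force"]-b
    if f[2]>3 or np.hypot(*f[:2])>4:
        r.wait(.1);f=r.sense()["contact_force"]-b
        print("contact",z,f)
        if f[2]>3 or np.hypot(*f[:2])>4: break
q=r.sense();print(q["clock"],q["tcp_pos"],(q["contact_force"]-b).round(2))
E
```

```text
contact 0.254 [-1.93827317  0.19924741  4.93376826]
42.4833 [ 0.50786332 -0.02313913  0.25470526] [-1.94  0.2   4.93]
```

The stamp reached the floor at the expected height (TCP 0.2547 against 0.255 predicted). Now I release, retreat and check.

```bash
python3 - <<'E'
from station import r
from h import *
import pickle
r.servo_line([.5078,-.0231,.2548],None,.03)
r.let_go(); r.wait(.2)
r.servo_line([.5078,-.0231,.34],None,.12)
r.reach([.46,-.06,.41],[180,0,90]); r.wait(.2)
s=r.snapshot("wrist");r.reach([.40,.2,.40],[180,0,90]);t=r.snapshot("scene");u=r.snapshot("top");pickle.dump((s,t,u),open("w5.pkl","wb"))
a=cv2.resize(s["frame"][0:280,200:480,::-1],(400,400),interpolation=cv2.INTER_CUBIC)
b=cv2.resize(t["frame"][190:300,200:310,::-1],(400,400),interpolation=cv2.INTER_CUBIC)
cv2.imwrite("pics/w5.png",np.hstack([a,b]))
D=pickle.load(open("d0.pkl","rb"))
for n,im in(("tape",(554,328)),("tin",(632,306)),("jar",(165,320)),("red",(256,322))):
    x,y=(np.array(im)*.7).astype(int);w=np.s_[y-18:y+18,x-18:x+18];print(n,np.abs(u["frame"][w].astype(int)-D["top"]["frame"][w]).mean())
print(r.sense()["clock"])
E
```

```text
tape 26.80324074074074
tin 11.77906378600823
jar 13.712705761316872
red 60.906893004115226
46.7
```

View pics/w5.png

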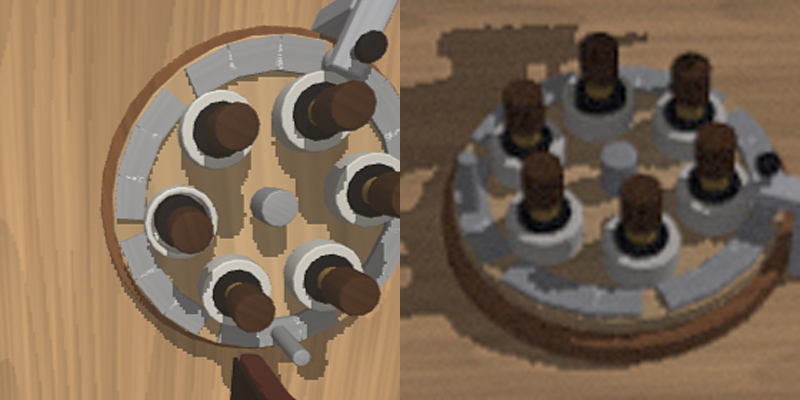

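The stamp stands upright in the cup at (182,222) in the left half and (600,70) in the right half, level with the fixed ones. The pin is untouched, and the bystander differences are lighting and the arm's shadow. I check the plate angle once more, then hand in.

```bash
python3 - <<'E'
from station import r
from h import *
import pickle
s=pickle.load(open("w5.pkl","rb"))[0]
C=px2w(s,182*.7+200,222*.7,.056);P=px2w(s,299*.7+200,357*.7,.085);ax=np.array([.5685,-.0145])
for X in(C,P): d=X[:2]-ax;print(X,np.linalg.norm(d),np.degrees(np.arctan2(d[1],d[0])))
a=np.degrees(np.arctan2(*(C[:2]-ax)[::-1]))%360
if abs(a-190)<3: print(r.hand_in())
E
```

```text
[ 0.50867987 -0.02496453  0.056     ] 0.06072853206423106 -170.07746848676388
[ 0.58371916 -0.10782364  0.085     ] 0.09455646770837686 -80.73777347562438
the job is handed in; nothing more can be done
None
```

The rack was pushed 24° counter-clockwise into its click stop and was still there at the last look; the loose stamp stands upright and fully down in the empty cup. I never went near the tape, tin or jar, though I did not measure their positions afterwards. The job was handed in at about 47 s of the allowed 72 s.

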